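Pop glaze samples from their push-to-release case and set them flush in the board

TASK

Clear the orange rib off the firing-plan board into the wooden tool tray, and move every glaze sample tile from the push-to-release case (press a tile in and let go, and it springs up to be taken) to the board, glazed face up in the recess with the strip of its own colour, and press it down until it sits level with the board's top. Leave everything else where it is.

Things in the scene. Friction and masses are not known exactly. Their poses are not given: they have to be found in the camera images.
- case: dark steel push-to-release sample case, fixed, 204 mm (its x) x 176 mm (its y) x 46 mm high; origin at the centre of its underside, z up. Four pockets centred at x = +-50 mm, y = +-43 mm, each 84 x 50 mm (2 mm play each side of a tile) with a sprung floor. A latched tile lies with its glazed top level with the case top, its origin 26 mm above the case's underside. Some pockets may be empty
- case_top (a point): centre of the case's top face. To release a tile: press it straight down (5 to 6 N) at least 6 mm, better 9 (stop at 10 mm), and let go; within a second the spring lifts it until its underside is 3 mm below this height, so 17 mm of its sides stand clear. A released pocket does not latch again: pressed once more, it springs back up
- board: white firing-plan board, fixed, 204 x 176 x 30 mm high; origin at the centre of its underside, z up. Four recesses, 84 mm (its x) x 50 mm (2 mm play each side), each with a colour strip along its outer side showing which tile belongs there
- board_top (a point): centre of the board's top face. The cork bed in each recess starts 6 mm below this height, so a tile laid on it stands 14 mm proud; the bed slides down stiffly (about 6 to 8 N, no spring, stays where left) and bottoms when the tile is level with the board
- tile_blue: glaze sample tile, blue glaze on top, terracotta below, 80 mm (its x) x 46 mm (its y) x 20 mm thick, about 0.13 kg; origin at the centre of its underside, z up out of the glazed face. May be absent. Starts latched in some pocket of the case with its long side along the case's x
- recess_blue (a point): centre of the recess with the blue strip, at the height of the board's top; axes are the board's. The blue tile belongs here, its long side along x, either way round; seated level, its origin is 20 mm below this point
- tile_green: glaze sample tile, green glaze on top, terracotta below, 80 mm (its x) x 46 mm (its y) x 20 mm thick, about 0.13 kg; origin at the centre of its underside, z up out of the glazed face. May be absent. Starts latched in some pocket of the case with its long side along the case's x
- recess_green (a point): centre of the recess with the green strip, at the height of the board's top; axes are the board's. The green tile belongs here, its long side along x, either way round; seated level, its origin is 20 mm below this point
- tile_yellow: glaze sample tile, yellow glaze on top, terracotta below, 80 mm (its x) x 46 mm (its y) x 20 mm thick, about 0.13 kg; origin at the centre of its underside, z up out of the glazed face. May be absent. Starts latched in some pocket of the case with its long side along the case's x
- recess_yellow (a point): centre of the recess with the yellow strip, at the height of the board's top; axes are the board's. The yellow tile belongs here, its long side along x, either way round; seated level, its origin is 20 mm below this point
- tile_red: glaze sample tile, red glaze on top, terracotta below, 80 mm (its x) x 46 mm (its y) x 20 mm thick, about 0.13 kg; origin at the centre of its underside, z up out of the glazed face. May be absent. Starts latched in some pocket of the case with its long side along the case's x
- recess_red (a point): centre of the recess with the red strip, at the height of the board's top; axes are the board's. The red tile belongs here, its long side along x, either way round; seated level, its origin is 20 mm below this point
- rib: hard orange silicone rib, flat with rounded ends, 110 mm (its x) x 46 mm (its y) x 12 mm thick, 0.06 kg; origin at the centre of its underside; starts lying flat on the board, over the recesses
- tray_in (a point): centre of the inner floor of the wooden tool tray, 180 mm (its x) x 130 mm x 25 mm high outside, fixed, walls and floor 5 mm
- pin_tool: steel pin tool lying on the bench, 145 mm long, 12 mm thick, along its x; origin underneath, midway along; leave alone
- mug: terracotta mug, 80 mm across, 90 mm high; origin at the centre of its foot; leave alone
- bowl: small white bowl, 120 mm across, 50 mm high; origin at the centre of its foot; leave alone
- brush: glaze brush lying on the bench along its x; leave alone

How it is judged:
At the end, for the whole second after the job is handed in: Every tile present lies glazed face up in the recess of its own colour, within 5 mm of its centre, tilted less than 0.06 rad, its top level with the board's within 3 mm, at rest; the rib lies at rest in the tool tray (horizontal distance between tile_blue and recess_blue below 0.005 m and z of tile_blue in the frame of recess_blue between -0.0235 and -0.017 m and angle between each of tile_blue, tile_green, tile_yellow, tile_red's own z axis and vertical below 0.06 rad and linear speed of each of tile_blue, tile_green, tile_yellow, tile_red, rib below 0.02 m/s and horizontal distance between tile_green and recess_green below 0.005 m and z of tile_green in the frame of recess_green between -0.0235 and -0.017 m and horizontal distance between tile_yellow and recess_yellow below 0.005 m and z of tile_yellow in the frame of recess_yellow between -0.0235 and -0.017 m and horizontal distance between tile_red and recess_red below 0.005 m and z of tile_red in the frame of recess_red between -0.0235 and -0.017 m and x of rib in the frame of tray_in between -0.08 and 0.08 m and y of rib in the frame of tray_in between -0.055 and 0.055 m and z of rib in the frame of tray_in below 0.02 m); the robot touches nothing.
It fails at once if a bystander (pin tool, mug, bowl or brush) is shifted by more than 30 mm (distance of any of pin_tool, mug, bowl, brush from where it was at the start of the episode above 0.03 m).
Of tile_blue, tile_green, tile_yellow, tile_red only 3 to 4 are there at a start; the rules pass over those that are not, and their reading is None.
At some moment in a run one of rib may be knocked a few centimetres aside while the robot is not near it.
Once in a run the grip may slacken for a moment while it holds something.
It also fails if it takes over 210 s, if anything falls off the work surface, if the arm or the gripper's body presses on something with over 40 N, if the wrist force passes 120 N, or if a joint passes its speed limit or range.

ROBOT

A 6-joint arm with a two-finger parallel gripper is mounted at the origin on the work surface. World frame = base frame: x ahead of the robot, y to its left, z up, the work surface at z = 0. Lengths are in m, angles in rad, forces in N, time in s.
With the tool pointing down it reaches from about 0.375 to 0.975 m from the base axis. Payload 3.8 kg.
Tool frame: the origin (TCP) lies midway between the tips of the shut fingers; the grasp point (between the pads) lies 19 mm behind it; z points along the fingers, y is the line along which they close (so a half turn about z gives the same grasp; the last joint's range is limited). The gripper opens to 88 mm and grips with 3 to 60 N. Pads are 18 mm wide; open, the fingers measure 123 mm over their backs; the gripper's body (75 mm by 187 mm) begins 45 mm behind the grasp point.
Start: joints at [-0.037, 0.264, 1.604, -0, 1.274, -0.037], TCP at [0.675, -0, 0.239] pointing down, gripper open.
Joint ranges: [-2.63, 2.63], [-0.94, 2.18], [0.31, 2.57], [-1.31, 4.45], [0, 2.66], [-2.55, 2.55]. Speed limits (rad/s): [2.57, 2.57, 3.14, 3.14, 3.14, 3.14].

INTERFACE

Orientations are given as a rotation vector (axis times angle).
In Python, from cell import manip, inverse_kinematics, cams, order gives the robot as it stands. Calls block until the motion is done:
- manip.move_pose(position, orientation): joint-space move of the TCP to a pose.
- manip.move_linear(position, rate=0.15, rot=None): straight line of the TCP; rot=None keeps the orientation; rate is the mean speed in m/s.
- manip.set_joints(angles): joint-space move.
- manip.set_gripper(opening, force=None): finger opening in m; force is the grip in N (None keeps the last); returns when the fingers have stopped.
- manip.dwell(seconds).
- inverse_kinematics(position, orientation): joint angles nearest the present ones, or None.
- manip.state(): the state.
- cams.capture(name): name is "scene" or "side" or "wrist"; returns a dict with "image" (400x640x3 uint8, blue, green, red), "z_map" (400x640 float32, m along the optical axis (not along the pixel's ray), 0 where there is no reading), "intrinsics" (3x3 intrinsics, pixels), "position" and "orientation" of the camera in the world; the wrist camera has in their place "T_tool_cam" (4x4, takes a point from camera to tool coordinates, whose origin is the TCP and whose axes are the flange's). Camera axes: x right, y down, z forward; pixel columns grow to the right and rows downward; lengths in m; the calibration is good to about 2 mm. A picture is of the moment at which its call begins: read the wrist's pose just before it.
A pose or a line that the arm cannot do raises manip.IKError and nothing moves.
- order.close_job(): hands the job in; it is judged then, once.
The state is a dict: "clock": time; "joint_pos": joint angles; "joint_velocities": joint speeds; "tau": joint torques, N m; "tool_pos": TCP position; "tcp_rot": TCP orientation; "contact_force": force on the tool from outside, world axes, zero at the start; "moment": the same for the moment, N m; "gripper_width": finger opening in m; "grasp_force": force on a finger pad.
Only numpy, scipy, OpenCV 4.12 (cv2) and the standard library are available. Lean on these libraries where they do the work, as an engineer would, in place of code of your own. Each camera call takes 0.05 s, during which the arm holds its last target. There are 200 camera calls.

## Working session

There is one attempt and no reset: what is moved stays moved. The work goes in short steps, each a Python script; the robot and the scene stay as the last script left them, time stands still between calls to the robot, and variables do not carry over. Pictures are saved under pics/ and viewed, at most 14 in all, crops included, and the job is handed in when it is done.

```bash
mkdir -p pics; ls
python3 - <<'E'
from cell import manip,cams
import cv2,numpy as np
for n in("scene","side","wrist"):
    s=manip.state();c=cams.capture(n);cv2.imwrite(f"pics/{n}0.png",c["image"]);np.savez(f"{n}0.npz",**c)
    print(n,c["intrinsics"].tolist(),c.get("position"),c.get("orientation"),c.get("T_tool_cam"))
print(s)
E
```

```text
pics
scene [[362.8993519048902, 0.0, 317.5427696986897], [0.0, 362.8993519048902, 197.3658330142036], [0.0, 0.0, 1.0]] [ 1.0386967  -0.57787253  0.75746561] [-2.14728673 -0.87183076  0.39539407] None
side [[516.2030524083962, 0.0, 320.93097335682484], [0.0, 516.2030524083962, 203.03261518028017], [0.0, 0.0, 1.0]] [ 0.15240904 -1.20060031  0.75716468] [-2.0515723   0.30688568 -0.14838224] None
wrist [[346.53303763004595, 0.0, 319.2466969394119], [0.0, 346.53303763004595, 202.74364358163027], [0.0, 0.0, 1.0]] None None [[ 5.35793339e-04 -9.65990116e-01 -2.58578440e-01  6.57454823e-02]
 [ 9.99999473e-01  7.43934045e-04 -7.07096373e-04  3.66376490e-04]
 [ 8.75413412e-04 -2.58577925e-01  9.65990005e-01 -1.45378780e-01]
 [ 0.00000000e+00  0.00000000e+00  0.00000000e+00  1.00000000e+00]]
{'clock': 0.1, 'joint_pos': array([-3.69047948e-02,  2.64658282e-01,  1.60520141e+00, -1.56271585e-05,
        1.27372546e+00, -3.69053162e-02]), 'joint_velocities': array([-0.00093975, -0.00138447, -0.00327551, -0.00177873, -0.00044414,
        0.00136691]), 'tau': array([ 2.09863060e-04, -5.03614998e+01, -3.58072400e+01,  7.29403482e-02,
        2.32994242e-02, -8.27531630e-05]), 'tool_pos': array([6.74365889e-01, 1.32385529e-05, 2.37545144e-01]), 'tcp_rot': array([-2.22041014e+00, -2.22042149e+00,  2.14614239e-03]), 'contact_force': array([ 0.5066832 , -0.73192514, -1.00253509]), 'moment': array([-0.01086857, -0.03608575,  0.00287964]), 'grasp_force': 0.0, 'gripper_width': 0.08810569426874221}
```

View pics/scene0.png

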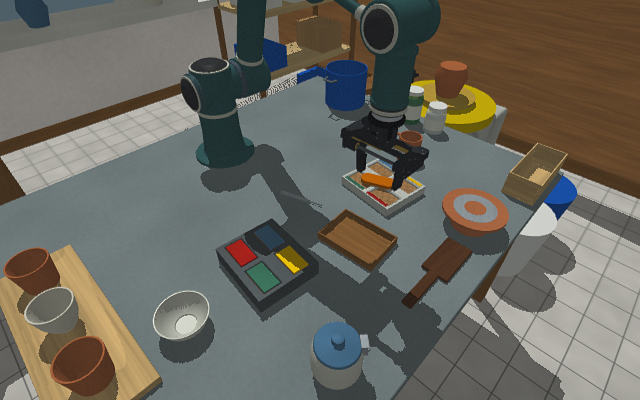

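View pics/side0.png

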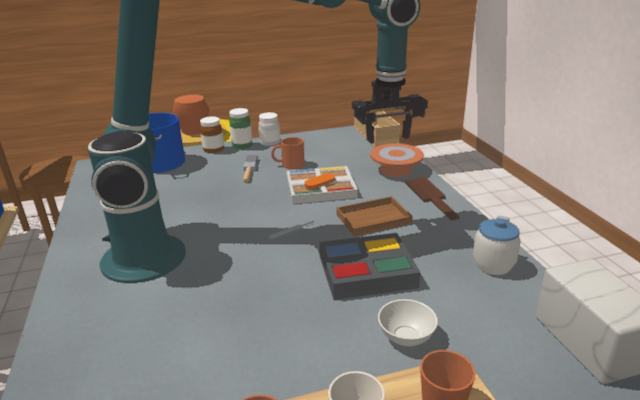

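View pics/wrist0.png

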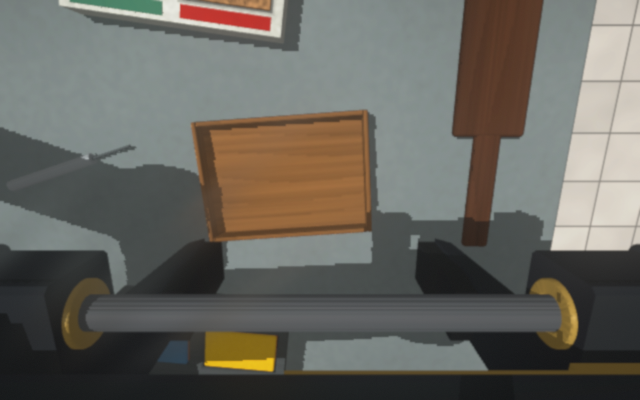

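The scene view shows all four tiles in the case: red (240,252), blue (268,237), yellow (291,259), green (262,277). The orange rib is on the board at (378,181) and the tray is at (357,238). In the side view the mug (290,152) stands just behind the board (320,183). I'll take coarse positions from ray/plane hits and then wrist views from above.

```bash
cat > h.py <<'E'
import numpy as np,cv2
from scipy.spatial.transform import Rotation as R
RNG={'red':((0,170,90),(4,255,255)),'orange':((6,180,150),(16,255,255)),'yellow':((21,150,120),(32,255,255)),
     'green':((70,70,50),(88,255,255)),'blue':((98,100,35),(114,255,255))}
def cam_T(c,st=None):
    T=np.eye(4)
    if c.get("T_tool_cam") is not None and np.ndim(c["T_tool_cam"])==2:
        T[:3,:3]=R.from_rotvec(st["tcp_rot"]).as_matrix();T[:3,3]=st["tool_pos"];return T@c["T_tool_cam"]
    T[:3,:3]=R.from_rotvec(c["orientation"]).as_matrix();T[:3,3]=c["position"];return T
def ray(uv,z,c,T):
    uv=np.atleast_2d(uv).astype(float);K=c["intrinsics"]
    d=np.c_[(uv-[K[0,2],K[1,2]])/[K[0,0],K[1,1]],np.ones(len(uv))]@T[:3,:3].T
    return T[:3,3]+d*((z-T[2,3])/d[:,2])[:,None]
def cloud(c,T):
    z=c["z_map"];v,u=np.mgrid[:z.shape[0],:z.shape[1]];K=c["intrinsics"]
    return np.stack([(u-K[0,2])/K[0,0]*z,(v-K[1,2])/K[1,1]*z,z],-1)@T[:3,:3].T+T[:3,3]
def blobs(c,T,name,minA=25):
    """colour blobs: area, pixel centroid, median depth point, min-area rect pixel corners"""
    m=cv2.inRange(cv2.cvtColor(c["image"],cv2.COLOR_BGR2HSV),*RNG[name]);P=cloud(c,T);out=[]
    n,l,s,ce=cv2.connectedComponentsWithStats(m)
    for i in range(1,n):
        if s[i,4]<minA: continue
        k=(l==i);p=P[k&(c["z_map"]>0)]
        ct=max(cv2.findContours(k.astype(np.uint8),cv2.RETR_EXTERNAL,cv2.CHAIN_APPROX_NONE)[0],key=len)
        out.append(dict(A=int(s[i,4]),uv=ce[i],P=np.median(p,0),ct=ct[:,0]))
    return out
def rect(uv,z,c,T):
    """min-area rectangle of contour pixels cast on plane z: centre, (long,short), yaw of long side"""
    p=ray(uv,z,c,T)[:,:2];b=cv2.boxPoints(cv2.minAreaRect((p*1000).astype(np.float32)))/1000
    e=[b[1]-b[0],b[2]-b[1]];L=[np.linalg.norm(x) for x in e];i=int(np.argmax(L))
    a=np.arctan2(e[i][1],e[i][0]);a=(a+np.pi/2)%np.pi-np.pi/2
    return b.mean(0),sorted(L)[::-1],a
E
python3 - <<'E'
from h import *
np.set_printoptions(precision=3,suppress=True)
for n in("scene","side"):
    c=dict(np.load(n+"0.npz",allow_pickle=True));T=cam_T(c)
    for k in RNG:
        for b in blobs(c,T,k):
            if 0.3<b['P'][0]<1 and abs(b['P'][1])<.45: print(n,k,b['A'],b['uv'].round(),b['P'])
E
```

```text
scene red 52 [377. 198.] [0.59  0.148 0.03 ]
scene red 426 [241. 252.] [ 0.477 -0.278  0.045]
scene orange 258 [377. 179.] [0.539 0.213 0.041]
scene yellow 38 [414. 181.] [0.623 0.3   0.029]
scene yellow 152 [288. 263.] [ 0.59  -0.217  0.045]
scene green 50 [355. 182.] [0.491 0.161 0.03 ]
scene green 538 [263. 277.] [ 0.577 -0.288  0.046]
scene blue 26 [386. 163.] [0.5   0.317 0.029]
scene blue 379 [269. 237.] [ 0.487 -0.193  0.046]
scene blue 1796 [337. 345.] [ 0.838 -0.318  0.111]
side red 370 [351. 270.] [ 0.475 -0.277  0.045]
side orange 199 [319. 180.] [0.539 0.212 0.041]
side yellow 318 [382. 245.] [ 0.582 -0.203  0.046]
side green 371 [392. 264.] [ 0.574 -0.287  0.045]
side blue 420 [496. 230.] [ 0.818 -0.323  0.111]
```

```bash
cat >> h.py <<'E'
def down(yaw): # tool z down, tool y (closing line) at angle yaw from world x
    y=np.array([np.cos(yaw),np.sin(yaw),0]);z=np.array([0,0,-1.]);return R.from_matrix(np.c_[np.cross(y,z),y,z]).as_rotvec()
E
python3 - <<'E'
from h import *
from cell import manip,cams
np.set_printoptions(precision=4,suppress=True)
for n,p in(("case",(0.53,-.27,.33)),("board",(0.551,.19,.33))):
    manip.move_pose(p,down(0)); manip.dwell(.4)
    s=manip.state();c=cams.capture("wrist");cv2.imwrite(f"pics/{n}1.png",c["image"]);T=cam_T(c,s)
    np.savez(n+"1.npz",T=T,**c)
    print(n,s['clock'],s['tool_pos'])
    for k in RNG:
        for b in blobs(c,T,k,60):
            if .3<b['P'][0]<1: print(k,b['A'],b['uv'].round(),b['P'],*rect(b['ct'],b['P'][2],c,T))
E
```

```text
case 1.7667 [ 0.5303 -0.2695  0.3297]
red 898 [289. 174.] [ 0.4963 -0.284   0.0454] [ 0.4839 -0.2773] [np.float32(0.060065206), np.float32(0.043866828)] -0.07506704
yellow 2723 [363. 107.] [ 0.5829 -0.2001  0.0452] [ 0.5826 -0.2006] [np.float32(0.08081329), np.float32(0.04696744)] -0.1007694
green 1388 [354. 183.] [ 0.5732 -0.2929  0.0453] [ 0.5739 -0.2908] [np.float32(0.07757142), np.float32(0.03504538)] -0.11599505
blue 1881 [274.  94.] [ 0.4734 -0.1843  0.0454] [ 0.4832 -0.1898] [np.float32(0.07765461), np.float32(0.044252895)] -0.0686028
blue 5018 [591. 209.] [ 0.8242 -0.306   0.1104] [ 0.8274 -0.3084] [np.float32(0.089805484), np.float32(0.087059915)] -0.29899478
board 3.9 [0.5511 0.1896 0.33  ]
red 362 [346. 194.] [0.5865 0.1482 0.03  ] [0.5867 0.1483] [np.float32(0.07963063), np.float32(0.008132605)] -0.13373518
orange 2446 [315. 143.] [0.5471 0.2158 0.0412] [0.5412 0.2138] [np.float32(0.1043035), np.float32(0.04439108)] 0.40041983
yellow 649 [366.  69.] [0.6076 0.303  0.0299] [0.6076 0.3029] [np.float32(0.08213223), np.float32(0.010715961)] -0.132478
yellow 202 [571. 318.] [0.6024 0.2147 0.4139] [0.6021 0.215 ] [np.float32(0.0116764335), np.float32(0.0021494946)] -1.273733
green 231 [283. 186.] [0.5036 0.1593 0.0301] [0.5025 0.1597] [np.float32(0.050483942), np.float32(0.008426619)] -0.13918662
blue 536 [283.  57.] [0.5073 0.3165 0.03  ] [0.5082 0.3164] [np.float32(0.08025124), np.float32(0.008988939)] -0.1332531
```

View pics/board1.png

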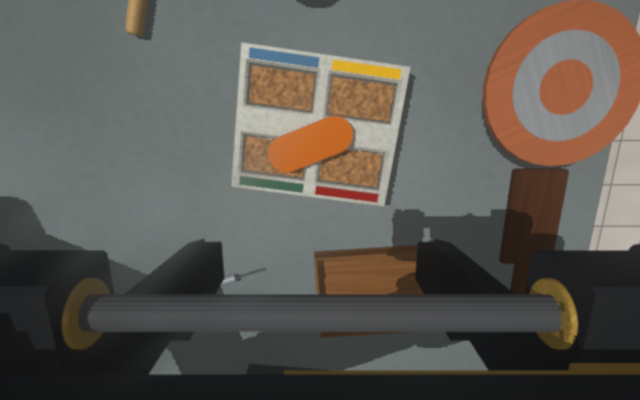

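View pics/case1.png

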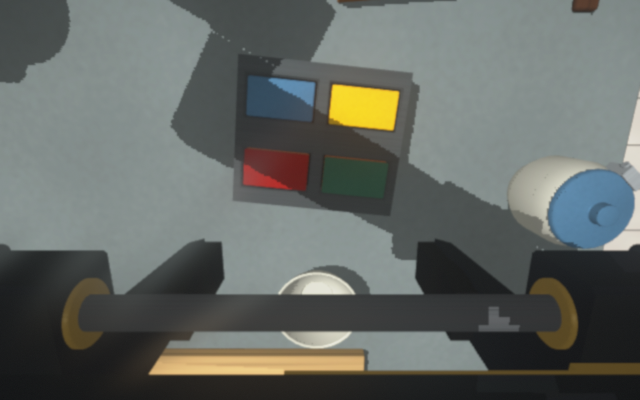

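The board view shows the rib at (311,144), the recesses clear otherwise, and strips blue (283,57), yellow (366,69), green (272,185), red (346,194). Strip spacing is 100 x 156 mm at z=30 mm, as it should be. The case view shows tiles at blue (280,97), yellow (364,107), red (275,170), green (354,177), partly in shadow. Next I find the tray pose, move the rib, then re-measure from two opposite wrist views so that camera offset cancels.

```bash
cat >> h.py <<'E'
def tray(c,T):
    P=cloud(c,T);hsv=cv2.cvtColor(c["image"],cv2.COLOR_BGR2HSV)
    m=cv2.inRange(hsv,(5,80,30),(20,200,255))&((abs(P[...,0]-.65)<.14)&(abs(P[...,1])<.12)&(P[...,2]<.04)&(P[...,2]>.002)).astype(np.uint8)*255
    m=cv2.morphologyEx(m,cv2.MORPH_OPEN,np.ones((3,3)))
    ct=max(cv2.findContours(m,cv2.RETR_EXTERNAL,cv2.CHAIN_APPROX_NONE)[0],key=cv2.contourArea)[:,0]
    return rect(ct,.025,c,T)
E
cat > g.py <<'E'
from h import *
from cell import manip,cams
np.set_printoptions(precision=4,suppress=True)
def ang(yaw): # half-turn equivalent nearest -pi/2
    return (yaw+np.pi)%np.pi-np.pi
def st(*m):
    s=manip.state();print(*m,"t=%.1f w=%.4f gf=%.1f"%(s['clock'],s['gripper_width'],s['grasp_force']),s['tool_pos'],s['contact_force'].round(1));return s
def look(name,p,yaw):
    manip.move_pose(p,down(yaw));manip.dwell(.3);s=manip.state();c=cams.capture("wrist")
    cv2.imwrite(f"pics/{name}.png",c["image"]);T=cam_T(c,s);return c,T
E
python3 - <<'E'
from g import *
c=dict(np.load("wrist0.npz",allow_pickle=True));T=cam_T(c,dict(tcp_rot=[-2.22041,-2.22042,.002146],tool_pos=[.674366,0,.237545]))
tc,ts,ta=tray(c,T);print("tray",tc,ts,ta)
c=dict(np.load("board1.npz",allow_pickle=True));T=c["T"]
b=max(blobs(c,T,"orange"),key=lambda b:b['A']);rc,rs,ra=rect(b['ct'],.042,c,T);print("rib",rc,rs,ra)
assert abs(ts[0]-.18)<.012 and abs(ts[1]-.13)<.012
y=ang(ra+np.pi/2);yt=ang(ta+np.pi/2);print(y,yt)
manip.set_gripper(.07,15)
manip.move_pose([*rc,.12],down(y));manip.move_linear([*rc,.033],.1);st("at")
manip.set_gripper(.02,15);st("grip")
manip.move_linear([*rc,.13],.15);s=st("up")
if s['gripper_width']>.035:
    manip.move_pose([*tc,.13],down(yt));manip.move_linear([*tc,.012],.12);st("tray")
    manip.set_gripper(.065);manip.move_linear([*tc,.13],.2)
    c,T=look("tray2",[tc[0],tc[1]-.03,.3],0)
    for b in blobs(c,T,"orange",300): print(b['A'],b['P'],*rect(b['ct'],.017,c,T))
    print(tray(c,T))
E
```

```text
tray [ 0.6376 -0.004 ] [np.float32(0.17868324), np.float32(0.1285198)] 0.07014501
rib [0.5413 0.2138] [np.float32(0.104116194), np.float32(0.044311367)] 0.40041995
-1.1703763 -1.5006514
at t=6.5 w=0.0702 gf=0.0 [0.542  0.2141 0.0337] [-0.2  0.3  1.6]
grip t=7.0 w=0.0455 gf=15.0 [0.5416 0.214  0.0336] [-1.1 -0.5  2.6]
up t=7.8 w=0.0456 gf=15.0 [0.5405 0.2135 0.129 ] [-1.1 -0.5 -0.6]
tray t=9.9 w=0.0455 gf=15.0 [ 0.6385 -0.004   0.013 ] [-0.  -0.1 -0.3]
3165 [ 0.6382 -0.0047  0.0162] [ 0.6376 -0.0047] [np.float32(0.10891543), np.float32(0.046814304)] 0.067341685
(array([ 0.6374, -0.0044], dtype=float32), [np.float32(0.1787633), np.float32(0.12861723)], np.float32(0.070752144))
```

```bash
cat >> g.py <<'E'
W={'red':((0,120,30),(6,255,255)),'yellow':((18,120,40),(34,255,255)),'green':((65,60,20),(92,255,255)),'blue':((98,70,20),(116,255,255))}
def rects(c,T,cen,z,tol=.006):
    P=cloud(c,T);reg=(np.hypot(P[...,0]-cen[0],P[...,1]-cen[1])<.14)&(abs(P[...,2]-z)<tol);o={}
    hsv=cv2.cvtColor(c["image"],cv2.COLOR_BGR2HSV)
    for k in W:
        m=cv2.inRange(hsv,*W[k])*reg.astype(np.uint8)
        cs=cv2.findContours(m,cv2.RETR_EXTERNAL,cv2.CHAIN_APPROX_NONE)[0]
        if cs:
            ct=max(cs,key=len)[:,0]
            if len(ct)>20: o[k]=rect(ct,z,c,T)
    return o
def fit(o,model): # rigid 2D fit (model points -> measured), returns centre, yaw, residuals
    ks=[k for k in o if k in model];A=np.array([model[k] for k in ks]);B=np.array([o[k][0] for k in ks],float)
    a=A-A.mean(0);b=B-B.mean(0);th=np.arctan2((a[:,0]*b[:,1]-a[:,1]*b[:,0]).sum(),(a*b).sum())
    M=np.array([[np.cos(th),-np.sin(th)],[np.sin(th),np.cos(th)]]);t=B.mean(0)-M@A.mean(0)
    return t,th,dict(zip(ks,np.linalg.norm(A@M.T+t-B,axis=1).round(4)))
CASE=dict(blue=(-.05,.043),yellow=(.05,.043),red=(-.05,-.043),green=(.05,-.043))
STRIP=dict(blue=(-.05,.078),yellow=(.05,.078),red=(.05,-.078),green=(-.05,-.078))
REC={k:(v[0],np.sign(v[1])*.043) for k,v in STRIP.items()}
E
python3 - <<'E'
from g import *
for n,cen,z,mod in(("board",np.array([.5476,.2323]),.03,STRIP),("case",np.array([.5285,-.238]),.046,CASE)):
    for s in(-1,1):
        try: c,T=look(f"{n}_{s}",[cen[0]+s*.04,cen[1],.33],s*np.pi/2)
        except manip.IKError as e: print("IK",n,s);continue
        o=rects(c,T,cen,z)
        for k in o: print(k,o[k][0],np.round(o[k][1],4),round(float(o[k][2]),3))
        print(n,s,*fit(o,mod),manip.state()['joint_pos'][5])
        if n=="board":
            h=cv2.cvtColor(c["image"],cv2.COLOR_BGR2HSV)
            P=cloud(c,T);p=P[(abs(P[...,2]-.024)<.004)&(np.hypot(P[...,0]-cen[0],P[...,1]-cen[1])<.08)]
            print("bed z",np.median(p[:,2]),len(p))
st()
E
```

```text
red [0.5871 0.1485] [0.0821 0.0104] -0.135
yellow [0.6076 0.3031] [0.0832 0.0116] -0.135
green [0.4879 0.1617] [0.0811 0.0096] -0.133
blue [0.5085 0.3163] [0.0814 0.0096] -0.128
board -1 [0.5478 0.2324] -0.13237465671081133 {'red': np.float64(0.0001), 'yellow': np.float64(0.0001), 'green': np.float64(0.0001), 'blue': np.float64(0.0001)} 1.95529817159122
bed z 0.023481144030566586 6966
red [0.5869 0.1485] [0.0816 0.0099] -0.133
yellow [0.6077 0.303 ] [0.0833 0.0116] -0.133
green [0.4875 0.1618] [0.0813 0.0099] -0.134
blue [0.5085 0.3163] [0.0816 0.0103] -0.134
board 1 [0.5477 0.2324] -0.13382110221311033 {'red': np.float64(0.0002), 'yellow': np.float64(0.0001), 'green': np.float64(0.0002), 'blue': np.float64(0.0001)} -1.233673286841895
bed z 0.023451848392112673 7044
red [ 0.4752 -0.2762] [0.0807 0.0458] -0.102
yellow [ 0.5829 -0.2013] [0.0794 0.0459] -0.101
green [ 0.5741 -0.2877] [0.079  0.0426] -0.093
blue [ 0.4833 -0.1909] [0.0779 0.0453] -0.096
case -1 [ 0.5289 -0.239 ] -0.10512130702464516 {'red': np.float64(0.0007), 'yellow': np.float64(0.0003), 'green': np.float64(0.0007), 'blue': np.float64(0.0004)} 1.0715185890121288
red [ 0.4747 -0.2756] [0.0795 0.0458] -0.099
yellow [ 0.5825 -0.2007] [0.0809 0.0459] -0.098
green [ 0.578  -0.2868] [0.0703 0.0439] -0.099
blue [ 0.4832 -0.1904] [0.0794 0.0452] -0.1
case 1 [ 0.5296 -0.2384] -0.09310097609387713 {'red': np.float64(0.0015), 'yellow': np.float64(0.001), 'green': np.float64(0.0027), 'blue': np.float64(0.0008)} -2.007655628265725
t=23.3 w=0.0651 gf=0.0 [ 0.5685 -0.238   0.33  ] [1.1 0.4 0.1]
```

```bash
cat >> g.py <<'E'
BC,BY=np.array([.54775,.2324]),-.1333
CC,CY=np.array([.5290,-.2388]),-.100
def to(c,y,p): return c+np.array([[np.cos(y),-np.sin(y)],[np.sin(y),np.cos(y)]])@np.array(p)
def fz(n=3):
    v=[]
    for _ in range(n): manip.dwell(.02);v.append(manip.state()['contact_force'][2])
    return float(np.mean(v))
def press(xy,yaw,ztop,zend,fmax):
    manip.set_gripper(0);manip.move_pose([*xy,ztop+.03],down(yaw));f0=fz();manip.move_linear([*xy,ztop+.002],.1)
    z=ztop
    while z>zend-1e-6:
        manip.move_linear([*xy,z],.03);f=fz()-f0
        if abs(f)>fmax: break
        z-=.0015
    s=st("pressed f=%.1f cmd=%.4f"%(f,z));manip.move_linear([*xy,ztop+.03],.15);return s
def pick(k,xy=None):
    yaw=CY-np.pi/2;xy=to(CC,CY,CASE[k]) if xy is None else xy
    press(xy,yaw,.046,.0365,25)
    manip.set_gripper(.064);manip.move_linear([*xy,.09],.15);manip.dwell(.5)
    return grab(xy,yaw,.051)
def grab(xy,yaw,z):
    manip.set_gripper(.064);manip.move_linear([*xy,z],.1);st("at tile")
    manip.set_gripper(.03,25);st("gripped")
    manip.move_linear([*xy,.15],.15);manip.dwell(.3);s=st("lifted");return s['gripper_width']>.042
def place(k):
    yaw=BY-np.pi/2;xy=to(BC,BY,REC[k])
    manip.move_pose([*xy,.10],down(yaw));manip.dwell(.2);f0=fz();s=st("over");manip.move_linear([*xy,.046],.15)
    z=.044
    while z>.0325:
        manip.move_linear([*xy,z],.03);f=fz()-f0
        if abs(f)>6: break
        z-=.0015
    st("down f=%.1f cmd=%.4f"%(f,z))
    if s['gripper_width']<.042 or z>.037: return False
    manip.set_gripper(.062);manip.move_linear([*xy,.10],.15);return True
def seat(k):
    press(to(BC,BY,REC[k]),BY-np.pi/2,.044,.0285,22)
E
python3 - <<'E'
from g import *
if pick("yellow") and place("yellow"):
    seat("yellow")
    c,T=look("y_done",[BC[0]-.04,BC[1],.33],-np.pi/2);P=cloud(c,T)
    for z in(.03,.044):
        o=rects(c,T,BC,z)
        if "yellow" in o: print(z,o["yellow"],to(BC,BY,REC["yellow"]))
st()
E
```

```text
pressed f=7.5 cmd=0.0355 t=29.7 w=0.0003 gf=3.5 [ 0.5835 -0.2012  0.0379] [-1.2 -0.8  7.5]
at tile t=32.6 w=0.0638 gf=0.0 [ 0.5827 -0.2009  0.0504] [0.2 0.2 0.1]
gripped t=33.0 w=0.0456 gf=25.0 [ 0.5837 -0.2011  0.0519] [0.4 0.5 1.5]
lifted t=34.1 w=0.0456 gf=25.0 [ 0.5825 -0.2008  0.1489] [ 0.2  0.4 -1.1]
over t=36.1 w=0.0456 gf=25.0 [0.6035 0.2674 0.1002] [ 0.3 -0.4 -1.1]
down f=-0.7 cmd=0.0320 t=39.0 w=0.0459 gf=25.0 [0.603  0.2683 0.0334] [ 0.9  0.6 -2.1]
pressed f=11.7 cmd=0.0275 t=45.1 w=0.0004 gf=5.8 [0.6029 0.2683 0.0304] [-1.9 -1.4 11.4]
0.03 (array([0.6019, 0.2674], dtype=float32), [np.float32(0.0792898), np.float32(0.045525435)], np.float32(-0.1332264)) [0.603  0.2684]
t=46.9 w=0.0005 gf=0.0 [0.5077 0.2324 0.3288] [-0.2 -0.1 -0.4]
```

The yellow tile is in and pressed, with its centre 1.4 mm off. On to the other three with the same routine, checking depth after each.

```bash
cat >> g.py <<'E'
def check(name):
    c,T=look(name,[BC[0]-.04,BC[1],.33],-np.pi/2);P=cloud(c,T)
    for k in REC:
        x=to(BC,BY,REC[k]);m=(abs(P[...,0]-x[0])<.02)&(abs(P[...,1]-x[1])<.013)
        print(k,"z med %.4f sd %.4f"%(np.median(P[m][:,2]),P[m][:,2].std()))
E
python3 - <<'E'
from g import *
check("chk1")
for k in("blue","red"):
    print(k)
    if not(pick(k) and place(k)): print("PROBLEM",k);break
    seat(k)
check("chk2")
E
```

```text
blue z med 0.0233 sd 0.0008
yellow z med 0.0293 sd 0.0009
red z med 0.0234 sd 0.0009
green z med 0.0234 sd 0.0009
blue
pressed f=6.8 cmd=0.0355 t=52.1 w=0.0002 gf=3.5 [ 0.4841 -0.1912  0.0378] [-0.4  1.1  6.8]
at tile t=55.1 w=0.0639 gf=0.0 [ 0.4833 -0.1909  0.0507] [ 0.5  1.  -0.3]
gripped t=55.5 w=0.0460 gf=25.0 [ 0.4842 -0.1912  0.0518] [-0.   2.2  2. ]
lifted t=56.6 w=0.0457 gf=25.0 [ 0.483  -0.1908  0.149 ] [-0.4  0.2 -1.7]
over t=58.6 w=0.0455 gf=25.0 [0.5044 0.2809 0.1001] [-0.4  0.3 -1.2]
down f=-0.4 cmd=0.0320 t=61.5 w=0.0458 gf=25.0 [0.5038 0.2816 0.0334] [ 0.  -0.9 -2.2]
pressed f=13.4 cmd=0.0275 t=67.5 w=0.0004 gf=6.7 [0.5039 0.2816 0.0304] [-1.6 -1.1 13.4]
red
pressed f=7.4 cmd=0.0355 t=72.8 w=0.0003 gf=3.8 [ 0.4754 -0.2769  0.0379] [-0.4  2.1  7.2]
at tile t=75.7 w=0.0640 gf=0.0 [ 0.4747 -0.2764  0.0506] [ 0.  -0.2 -0.2]
gripped t=76.1 w=0.0456 gf=25.0 [ 0.4755 -0.2768  0.0518] [0.2 1.4 2.7]
lifted t=77.2 w=0.0454 gf=25.0 [ 0.4744 -0.2763  0.1489] [-0.3 -1.2 -1.3]
over t=79.2 w=0.0458 gf=25.0 [0.5919 0.1823 0.1002] [-0.1  0.3 -1.2]
down f=0.2 cmd=0.0320 t=82.1 w=0.0454 gf=25.0 [0.5915 0.1831 0.0334] [-1.  -0.1 -0.9]
pressed f=11.7 cmd=0.0275 t=88.2 w=0.0004 gf=6.3 [0.5915 0.1831 0.0304] [-2.5 -0.9 12. ]
blue z med 0.0294 sd 0.0008
yellow z med 0.0293 sd 0.0009
red z med 0.0293 sd 0.0008
green z med 0.0234 sd 0.0009
```

View pics/chk2.png

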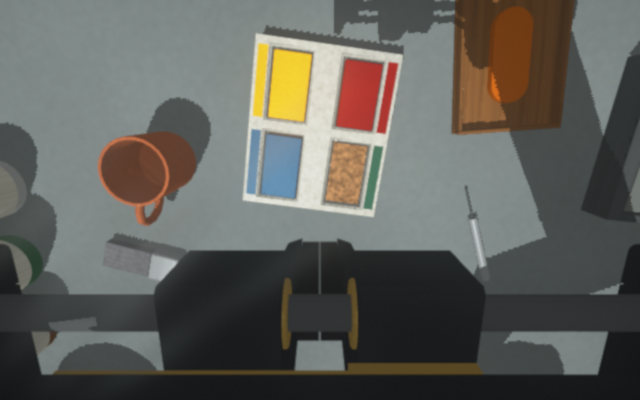

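The picture shows yellow (289,87), red (359,94) and blue (281,166) seated in their own recesses, green's recess (345,173) empty, and the rib at (511,53) in the tray. Green is next.

Run:
```python
from g import *
k="green"
if pick(k) and place(k): seat(k)
else: print("PROBLEM")
check("chk3")
c,T=look("fin_board",[BC[0]-.04,BC[1],.33],-np.pi/2)
o=rects(c,T,BC,.03)
for k in o: print(k,1000*(np.array(o[k][0])-to(BC,BY,REC[k])),o[k][1],o[k][2])
c,T=look("fin_tray",[.6376,-.034,.3],0)
for b in blobs(c,T,"orange",300): print("rib",b['P'],*rect(b['ct'],.017,c,T))
st()
```

```text
pressed f=6.5 cmd=0.0355 t=94.9 w=0.0006 gf=3.5 [ 0.5749 -0.2868  0.038 ] [-0.6  0.9  7.2]
at tile t=97.9 w=0.0643 gf=0.0 [ 0.5741 -0.2864  0.0503] [ 0.3 -0.1  0.9]
gripped t=98.3 w=0.0460 gf=25.0 [ 0.5751 -0.2868  0.0519] [0.4 0.8 2.6]
lifted t=99.4 w=0.0460 gf=25.0 [ 0.5739 -0.2863  0.1488] [ 0.6  0.4 -1.4]
over t=101.4 w=0.0460 gf=25.0 [0.4929 0.1959 0.1001] [ 0.  -0.4 -1. ]
down f=-0.1 cmd=0.0320 t=104.3 w=0.0457 gf=25.0 [0.4924 0.1964 0.0334] [ 0.4  0.4 -0.8]
pressed f=14.1 cmd=0.0275 t=110.4 w=0.0006 gf=7.2 [0.4925 0.1964 0.0303] [-2.8 -0.9 14.8]
blue z med 0.0294 sd 0.0009
yellow z med 0.0293 sd 0.0008
red z med 0.0293 sd 0.0008
green z med 0.0295 sd 0.0008
red [-1.1547 -0.0559] [np.float32(0.07865587), np.float32(0.045133255)] -0.1322962
yellow [-1.1207 -0.9599] [np.float32(0.07932016), np.float32(0.045470502)] -0.13276064
green [-0.8459 -0.232 ] [np.float32(0.077732824), np.float32(0.044094704)] -0.13198102
blue [-1.3833 -0.4655] [np.float32(0.077346705), np.float32(0.044783406)] -0.12458551
rib [ 0.6385 -0.0045  0.0163] [ 0.6378 -0.0047] [np.float32(0.109344535), np.float32(0.04688528)] 0.067840576
t=114.9 w=0.0001 gf=0.0 [ 0.6376 -0.0337  0.3001] [0.3 0.3 0.1]
```

View pics/fin_board.png

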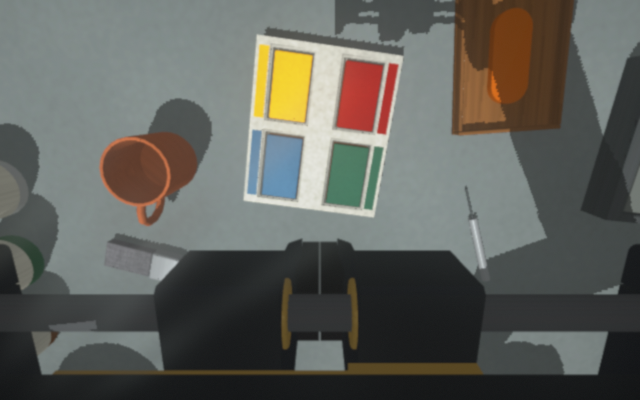

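All four tiles are level and within 2 mm of their recess centres: yellow (289,87), red (359,94), blue (281,166), green (347,174). The rib is in the tray and the bystanders have not moved.

```bash
python3 -c "
from cell import order
print(order.close_job())"
```

```text
the job is handed in; nothing more can be done
None
```

The job is handed in: by my last camera checks all four tiles sit level in the recesses of their own colours, within 2 mm of centre, and the rib lies in the tool tray, but handing in returned no verdict.

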